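Clamp a column in the small bench vise

TASK

Lay the steel column across the blue bench vise, between its open jaws and about centred along its length, and let go of it. Then tighten the vise with its black knob (clockwise) until the resistance rises sharply because the jaws have met the column, add one eighth of a turn (45 degrees) more and let go; do not overtighten, and leave the other things on the bench where they are.

Things in the scene. Friction and masses are not known exactly. Their poses are not given: they have to be found in the camera images.
- column_mid (a point): Middle of the loose steel column: tube 9.6 mm in diameter, a hex nut 16 mm wide, 14 mm high, 15 mm long at each end, 178 mm overall along its own y, 0.11 kg, both ends alike. On the bench this point is 7 mm up. Grip the bare tube (y = -74 to 74 mm); in the vise bed and jaws cover only the middle 60 mm, so a grip 56 mm from the middle passes beside them.
- vise: Blue bench vise, fixed: bed 236 mm along x, 60 mm wide (y), top 22 mm above the bench. Origin on the bench below the jaws; the column is laid along y. Centred at x = -98 mm is the housing (70 x 58 mm, top 51 mm up) with the knob. The knob moves the sprung moving jaw (36 mm wide) towards +x, 8 mm per rad. The gap at the start, 18 to 30 mm, differs from run to run and is not measured.
- fixed_jaw: Fixed jaw of the vise, 36 mm wide (y), 22 mm high, 32 mm deep, at a different place along the bed in each run. Origin at the foot of its gripping face, mid-width, on the bed's top; x points from the face into the block (away from the moving jaw). Lay the column's middle at about x = -9 mm, z = 5 mm from here; the closing jaw pushes it against the face.
- knob_grip (a point): Grip point of the knob, on its upright axis, 78 mm above the bench. The knob is a black square block 34 x 34 mm, rounded corners, from 57 to 87 mm above the bench, free beside and below down to the housing's top (51 mm). Take it from above on either pair of flat sides; x and y of this point are square to the sides and turn with it. A white line on top marks its +x.
- knob (a joint): Turn of the knob, rad, 0 at the start, growing clockwise from above (closing); up to 3.9. Stays where left. Dry drag 0.25 N m; in a standstill after a move the drag may act either way, so compare like readings. When the jaws meet the column (at 0.9 to 2.7 rad) the torque rises by 0.1 N m within 0.15 rad, then 0.1 N m per rad as the jaw's springs give. Grip with 50 N or more.
- yellow_bottle: Yellow glue bottle, 45 mm across, 160 mm tall, behind the vise; origin under its middle. Leave it.
- ferrule_tin: Round white tin, 64 mm across, 25 mm high; origin under its middle. Leave it.
- ptfe_tape: White tape reel, 48 mm across, 14 mm high; origin under its middle. Leave it.
- spanner_c: Steel spanner, 137 mm long, 31 mm wide, lying flat; origin under its middle. Leave it.
- screwdriver: Screwdriver with yellow handle, 125 mm long, lying; origin under its middle. Leave it.

How it is judged:
By the outcome, as a careful person would: the job done as asked, in the order asked, and still so for the second after the job is handed in, with the robot touching nothing.
It also fails if it takes over 72 s, if anything falls off the work surface, if the arm or the gripper's body presses on something with over 40 N, if the wrist force passes 120 N, or if a joint passes its speed limit or range.

ROBOT

A 7-joint arm with a two-finger parallel gripper is mounted at the origin on a cart in front of the work surface, level with it; the furniture and walls round the work are solid. World frame = base frame: x ahead of the robot, y to its left, z up, the work surface at z = 0. Lengths are in m, angles in rad, forces in N, time in s.
With the tool pointing down it reaches from about 0.4 to 0.875 m from the base axis. Payload 4.4 kg.
Tool frame: the origin (TCP) lies midway between the tips of the shut fingers; the grasp point (between the pads) lies 19 mm behind it (robot.grasp_offset is the distance from the TCP to the grasp point, in m); z points along the fingers, y is the line along which they close (so a half turn about z gives the same grasp; the last joint's range is limited). The gripper opens to 85 mm and grips with 20 to 120 N. Pads are 22 mm wide; open, the fingers measure 114 mm over their backs; the gripper's body (76 mm by 85 mm) begins 54 mm behind the grasp point. The pads swing forward as they close: fully open they stand 13 mm farther back than shut.
Start: joints at [1.279, 0.628, 0.038, 1.517, -0.027, 0.996, -0.02], TCP at [0.146, -0.634, 0.231] pointing down, gripper open.
Joint ranges: [-3.06, 3.06], [-0.37, 2.12], [-1.25, 1.32], [0.18, 2.47], [-1.1, 4.24], [0.23, 1.98], [-2.94, 2.94]. Speed limits (rad/s): [2.57, 2.57, 3.14, 3.14, 3.14, 3.14, 3.14].

INTERFACE

Orientations are given as [roll, pitch, yaw] about the fixed x, y, z axes, in that order (R = Rz(yaw) Ry(pitch) Rx(roll)).
In Python, from workcell import robot gives the robot as it stands. Calls block until the motion is done:
- robot.move_to(position, orientation): joint-space move of the TCP to a pose.
- robot.move_straight(position, ori=None, speed=0.15): straight line of the TCP; ori=None keeps the orientation; speed is the mean speed in m/s.
- robot.goto_joints(angles): joint-space move.
- robot.grip(opening, newtons=None): finger opening in m; newtons is the grip in N (None keeps the last); returns when the fingers have stopped.
- robot.hold(seconds).
- robot.ik(position, orientation): joint angles nearest the present ones, or None.
- robot.observe(): the state.
- robot.get_image(name): name is "scene" or "side" or "wrist"; returns a dict with "color" (480x640x3 uint8, red, green, blue), "z_map" (480x640 float32, m along the optical axis (not along the pixel's ray), 0 where there is no reading), "K" (3x3 intrinsics, pixels), "k1" (the pictures are not rectified: a ray, as slopes to the right and down, at radius r is drawn at 1 + k1 r^2 times it, then the intrinsics apply), "view" (4x4, takes a point from world to camera coordinates). Camera axes: x right, y down, z forward; pixel columns grow to the right and rows downward; lengths in m; the calibration is good to about 2 mm. A picture is of the moment at which its call begins.
A pose or a line that the arm cannot do raises robot.IKError and nothing moves.
- robot.sign_off(): hands the job in; it is judged then, once.
Trained networks look in a picture, given as the dict that the camera call returned (one of the last four; its "shot" number tells which), for a name from the list of things; names that differ only in an ending like _2 or _b are one class to them, and where a whole thing is asked for, a point or a joint stands for the part that bears it (a point fixed in the world has none). Each returns a list of dicts, best first, with "confidence" (0 to 1); they miss things now and then, are a little off and sometimes report something else, mostly with a low value. They report only what shows in the picture. A call takes as long as a camera call.
- robot.cut_out(picture, name): "region" (480x640 bool, what is visible of it) and "rect" ([left, top, right, bottom] in pixels, round what is visible of it).
The state is a dict: "time": time; "qpos": joint angles; "qd": joint speeds; "effort": joint torques, N m; "tool_pos": TCP position; "eef_rot": TCP orientation; "force": force on the tool from outside, world axes, zero at the start; "torque": the same for the moment, N m; "opening": finger opening in m; "gripper_force": force on a finger pad.
Only numpy, scipy, OpenCV 4.12 (cv2) and the standard library are available. Lean on these libraries where they do the work, as an engineer would, in place of code of your own. Each camera call takes 0.05 s, during which the arm holds its last target. There are 200 camera calls.

## Working session

There is one attempt and no reset: what is moved stays moved. The work goes in short steps, each a Python script; the robot and the scene stay as the last script left them, time stands still between calls to the robot, and variables do not carry over. Pictures are saved under pics/ and viewed, at most 10 in all, crops included, and the job is handed in when it is done.

```bash
mkdir -p pics; ls; cat > h.py <<'E'
import numpy as np, cv2
from workcell import robot
def pts(im, mask=None):
    """world points of the masked pixels with depth"""
    z=im["z_map"]; m=(z>0) if mask is None else (mask&(z>0))
    v,u=np.nonzero(m); K=np.array(im["K"])
    d=np.array([im["k1"],0,0,0,0],float)
    n=cv2.undistortPoints(np.stack([u,v],1).astype(np.float64)[:,None],K,d)[:,0]
    c=np.c_[n,np.ones(len(n))]*z[v,u][:,None]
    T=np.linalg.inv(np.array(im["view"]))
    return c@T[:3,:3].T+T[:3,3], np.stack([u,v],1)
def save(im,name): cv2.imwrite("pics/"+name,im["color"][:,:,::-1])
def rect(P):
    r=cv2.minAreaRect(P[:,:2].astype(np.float32)*1000); return r
E
python3 - <<'E'
from h import *
a=robot.get_image("scene"); b=robot.get_image("side")
cv2.imwrite("pics/a.png",cv2.resize(np.vstack([a["color"],b["color"]])[:,:,::-1],(400,600)) ) if 0 else (save(a,"scene.png"),save(b,"side.png"))
for im,nm in((a,"scene"),(b,"side")):
    for n in ["column_mid","vise","fixed_jaw","knob_grip","yellow_bottle","ferrule_tin","ptfe_tape","spanner_c","screwdriver"]:
        for r in robot.cut_out(im,n)[:2]:
            P,_=pts(im,r["region"])
            if len(P)<5: continue
            print(nm,n,round(r["confidence"],2),[int(x) for x in r["rect"]],np.median(P,0).round(3),"z95",np.percentile(P[:,2],95).round(3),rect(P))
print(robot.observe())
E
```

```text
pics
scene column_mid 0.52 [266, 237, 300, 268] [0.537 0.107 0.01 ] z95 0.015 ((553.4284057617188, 142.8167266845703), (174.5912322998047, 9.981810569763184), 63.658267974853516)
scene vise 0.62 [371, 261, 402, 316] [ 0.486 -0.245  0.033] z95 0.086 ((575.9755859375, -212.2285614013672), (282.0075378417969, 69.89788818359375), 19.213003158569336)
scene fixed_jaw 0.2 [276, 217, 308, 236] [0.71  0.199 0.004] z95 0.009 ((699.5818481445312, 206.92791748046875), (37.44881057739258, 134.26101684570312), 61.75577163696289)
scene fixed_jaw 0.19 [370, 262, 403, 318] [ 0.481 -0.247  0.038] z95 0.086 ((556.833251953125, -218.957275390625), (241.07981872558594, 66.81488800048828), 19.9483585357666)
scene knob_grip 0.58 [378, 275, 394, 293] [ 0.487 -0.247  0.082] z95 0.089 ((521.66552734375, -238.10975646972656), (99.98638916015625, 33.96781539916992), 15.01166820526123)
scene knob_grip 0.55 [386, 261, 396, 277] [ 0.597 -0.208  0.041] z95 0.049 ((576.0635375976562, -218.59291076660156), (148.07040405273438, 34.34138488769531), 27.434297561645508)
scene yellow_bottle 0.94 [329, 193, 345, 242] [0.72
[... 2949 characters left out ...]
'qpos': array([ 1.27920297,  0.62839097,  0.03851111,  1.51739293, -0.02702992,
        0.99629346, -0.02000274]), 'qd': array([-1.47643522e-06,  8.26605736e-04, -5.25934925e-04, -4.04702263e-04,
        1.28032596e-03,  4.43838543e-04,  9.02352042e-04]), 'effort': array([ 5.98730148e-04, -5.63287067e+01,  1.22560099e+00, -1.93786991e+01,
        1.08392126e-02,  1.35732163e-03,  1.91210567e-07]), 'tool_pos': array([ 0.14555539, -0.63351456,  0.23132174]), 'eef_rot': array([ 3.14155992e+00, -5.61039035e-05,  2.25740532e-01]), 'force': array([-0.82923152, -0.46272754,  0.08897   ]), 'torque': array([-0.03755508,  0.00897335, -0.0380063 ]), 'gripper_force': 0.0, 'opening': 0.08572206144495574}
```

```bash
python3 - <<'E'
from h import *
a=np.radians(19)
# wrist look above the vise, fingers closing along the vise y
robot.move_to([0.55,-0.222,0.33],[np.pi,0,a])
o=robot.observe(); print(o["time"],o["tool_pos"],o["eef_rot"],o["qpos"].round(2))
im=robot.get_image("wrist"); save(im,"w1.png"); np.savez("w1.npz",**{k:v for k,v in im.items() if not isinstance(v,str)})
T=np.linalg.inv(im["view"]); print(T.round(3))
for n in ["vise","fixed_jaw","knob_grip"]:
    for r in robot.cut_out(im,n)[:3]:
        P,_=pts(im,r["region"])
        if len(P)<5: continue
        z=np.percentile(P[:,2],90); Q=P[abs(P[:,2]-z)<.004]
        print(n,round(r["confidence"],2),[int(x) for x in r["rect"]],"z",z.round(4),rect(Q))
E
```

```text
3.1 [ 0.54932704 -0.22356092  0.32976969] [3.14119104e+00 8.72171665e-04 3.29213859e-01] [ 0.4   0.46 -0.1   1.54  0.05  1.15 -0.95]
[[ 0.322 -0.908 -0.267  0.616]
 [-0.947 -0.309 -0.092 -0.201]
 [ 0.001  0.283 -0.959  0.472]
 [ 0.     0.     0.     1.   ]]
vise 0.56 [303, 90, 345, 270] z 0.081 ((496.19989013671875, -240.5667724609375), (33.561466217041016, 33.20700454711914), 19.14989471435547)
knob_grip 0.85 [311, 230, 338, 260] z 0.0876 ((496.1459045410156, -240.740966796875), (33.2620849609375, 32.83260726928711), 19.330780029296875)
```

View pics/side.png

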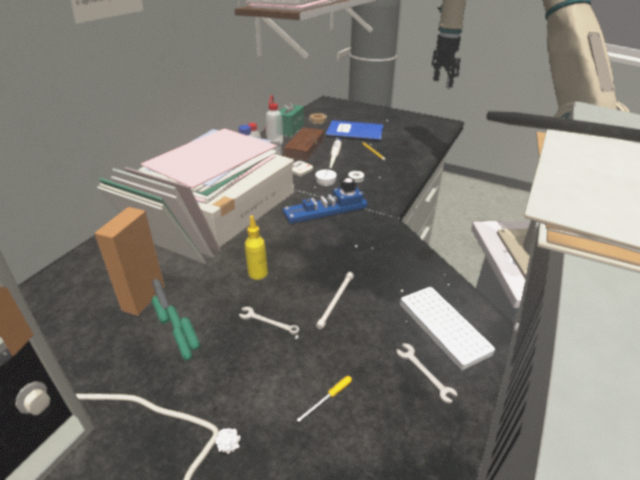

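View pics/w1.png

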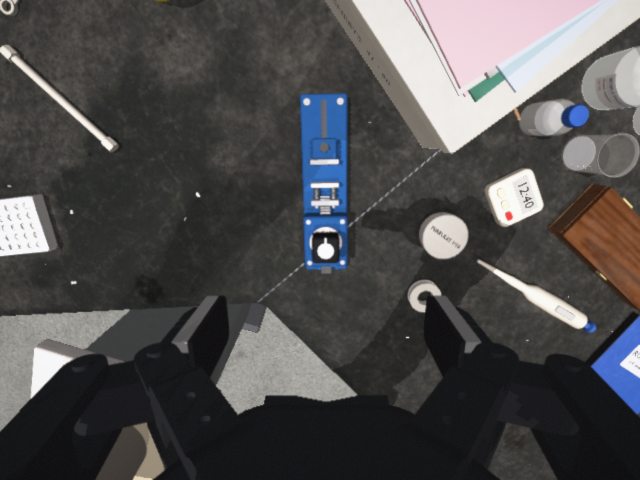

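```bash
python3 - <<'E'
from h import *
im=dict(np.load("w1.npz")); C=im["color"].astype(int)
blue=(C[...,2]>C[...,0]+50)&(C[...,2]>90); blue[:, :290]=0; blue[:,360:]=0; blue[280:]=0
P,_=pts(im,blue)
B=P[abs(P[:,2]-.022)<.008]; print("bed",rect(B),np.median(B[:,2]))
H=P[abs(P[:,2]-.051)<.008]; print("housing",rect(H),np.median(H[:,2]))
a=np.radians(19.2); k=np.array([.4962,-.2407]); R=np.array([[np.cos(a),np.sin(a)],[-np.sin(a),np.cos(a)]])
m=np.zeros((480,640),bool); m[85:280,295:355]=1
P,uv=pts(im,m); L=(P[:,:2]-k)@R.T*1000  # vise frame, from knob
for lo in range(30,226,3):
    s=(abs(L[:,1])<14)&(L[:,0]>=lo)&(L[:,0]<lo+3)
    if s.any(): print(lo,(np.percentile(P[s,2],[50,90])*1000).round(0),end=" ")
s=(P[:,2]>.039)&(P[:,2]<.05)&(L[:,0]>100); print("\njaw top",rect(np.c_[L[s]/1000,L[s][:,0]]),np.percentile(L[s],[1,5,50,95,99],axis=0).round(1))
s=(abs(P[:,2]-.022)<.004)&(L[:,0]>40);print("bed L",np.percentile(L[s],[1,99],axis=0))
m=np.zeros((480,640),bool); m[40:156,0:122]=1; m&=C.min(2)>110
P,uv=pts(im,m); P=P[(P[:,2]>.003)&(P[:,2]<.025)]; print("col",len(P),np.median(P[:,2]),rect(P))
cv2.imwrite("pics/w1c.png",cv2.resize(im["color"][85:280,270:380,::-1],None,fx=3,fy=3,interpolation=cv2.INTER_CUBIC))
E
```

```text
bed ((559.8727416992188, -218.4164581298828), (234.3999786376953, 59.09103012084961), 19.802438735961914) 0.02172847358319041
housing ((540.9295654296875, -224.99371337890625), (163.777587890625, 56.3526611328125), 19.552574157714844) 0.04998319313409588
30 [50. 51.] 33 [40. 49.] 36 [23. 40.] 39 [38. 40.] 42 [39. 40.] 45 [40. 42.] 48 [42. 43.] 51 [40. 42.] 54 [35. 40.] 57 [33. 40.] 60 [33. 37.] 63 [23. 37.] 66 [27. 37.] 69 [41. 42.] 72 [41. 43.] 75 [23. 41.] 78 [22. 23.] 81 [21. 22.] 84 [22. 23.] 87 [22. 23.] 90 [22. 24.] 93 [22. 23.] 96 [40. 42.] 99 [42. 43.] 102 [42. 43.] 105 [43. 45.] 108 [44. 45.] 111 [44. 45.] 114 [44. 49.] 117 [45. 49.] 120 [44. 49.] 123 [44. 48.] 126 [44. 45.] 129 [41. 43.] 132 [22. 23.] 135 [22. 23.] 138 [22. 23.] 141 [22. 23.] 144 [22. 23.] 147 [22. 23.] 150 [22. 23.] 153 [22. 23.] 156 [22. 23.] 159 [22. 23.] 162 [22. 23.] 165 [22. 23.] 168 [22. 23.] 171 [22. 23.] 174 [22. 23.] 177 [22. 23.] 180 [22. 23.] 183 [21. 22.] 186 [0. 1.] 189 [-1.  0.] 192 [-0.  1.] 195 [-1.  1.] 
jaw top ((115.2245101928711, 0.5530605316162109), (33.99239730834961, 30.3317813873291), 89.6651611328125) [[100.1 -15.1]
 [101.3 -13.8]
 [114.9  -0. ]
 [129.1  14.9]
 [130.4  16.3]]
bed L [[ 41.57602665 -28.95812635]
 [183.78249338  29.54680436]]
col 1110 0.010925837932474591 ((557.1720581054688, 148.27757263183594), (180.10092163085938, 15.920221328735352), 63.6245231628418)
```

View pics/w1c.png

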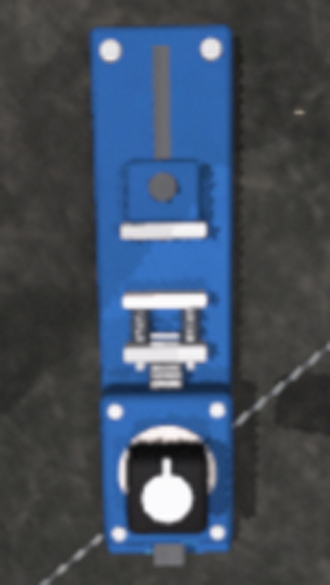

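```bash
cat >> h.py <<'E'
YV=np.radians(19.4); KN=np.array([.4962,-.2407])
def V(x,y): # vise frame from the knob axis, mm -> world xy
    c,s=np.cos(YV),np.sin(YV); return KN+np.array([c*x-s*y,s*x+c*y])/1000
E
python3 - <<'E'
from h import *
t=np.radians(63.6); g=np.array([.557,.149])+.056*np.array([np.cos(t),np.sin(t)])
ori=[np.pi,0,t-np.pi]
print(g,V(88,56),robot.ik([*V(88,56),.03],[np.pi,0,YV-np.pi/2]))
robot.grip(.045,100)
robot.move_to([*g,.10],ori)
o=robot.observe(); print(o["time"],o["tool_pos"],o["eef_rot"],o["qpos"].round(2))
robot.move_straight([*g,.003],speed=.08)
robot.grip(0.0,100)
o=robot.observe(); print(o["time"],o["tool_pos"],o["opening"],o["gripper_force"],o["force"])
robot.move_straight([*g,.20],speed=.2)
o=robot.observe(); print(o["time"],o["tool_pos"],o["opening"],o["gripper_force"],o["force"])
robot.move_to([*V(88,56),.16],[np.pi,0,YV-np.pi/2])
o=robot.observe(); print(o["time"],o["tool_pos"],o["eef_rot"],o["opening"],o["qpos"].round(2))
im=robot.get_image("wrist"); save(im,"w2.png"); np.savez("w2.npz",**{k:v for k,v in im.items() if not isinstance(v,str)})
for r in robot.cut_out(im,"column_mid")[:2]:
    P,_=pts(im,r["region"]); L=(P[:,:2]-KN)@np.array([[np.cos(YV),-np.sin(YV)],[np.sin(YV),np.cos(YV)]])*1000
    print(r["confidence"],r["rect"],rect(np.c_[L/1000]),np.percentile(P[:,2],[5,50,95]))
E
```

```text
[0.58189957 0.19915986] [ 0.56060257 -0.15864935] [ 0.12047302  0.82441324  0.17070744  1.8539439  -0.27046232  0.4856637
 -2.32555674]
5.8583 [0.58228628 0.19835189 0.09999206] [-3.14095396e+00 -7.09709095e-04 -2.03323193e+00] [ 0.2   0.98 -1.06  1.71  0.98  1.07  1.48]
7.6833 [0.58209698 0.19921869 0.00359393] 0.00484637143354391 98.62080931663513 [-1.06265732 -1.35960338  4.91431919]
8.8167 [0.58129882 0.1984179  0.19848398] 0.005188699033891576 98.29326152801514 [ 0.29081345  0.13249068 -1.48839735]
10.1667 [ 0.56091218 -0.15714187  0.15996747] [-3.14085469e+00  1.20739910e-03 -1.23077580e+00] 0.00455006025589205 [ 0.83  0.85 -1.06  1.76  0.85  1.06  2.94]
0.69 [314.5, 0.0, 339.3, 375.0] ((85.04476165771484, 10.35736083984375), (14.90992259979248, 160.66839599609375), 0.5026445984840393) [0.16404298 0.16665347 0.1687944 ]
```

View pics/w2.png

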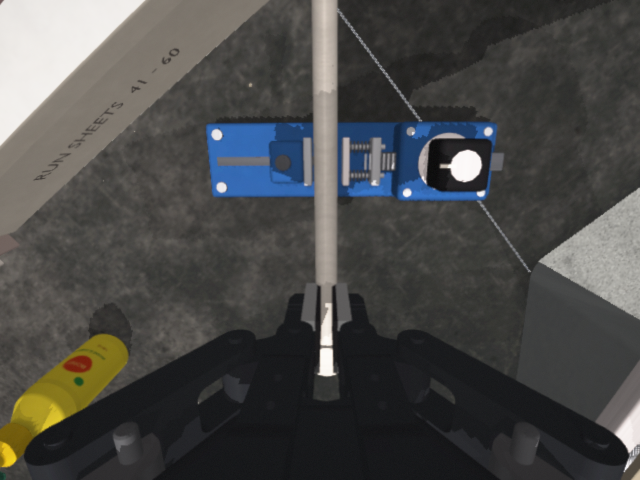

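```bash
python3 - <<'E'
from h import *
im=dict(np.load("w2.npz")); R=np.array([[np.cos(YV),-np.sin(YV)],[np.sin(YV),np.cos(YV)]])
m=np.zeros((480,640),bool); m[110:215,200:510]=1
P,uv=pts(im,m); L=(P[:,:2]-KN)@R*1000; z=P[:,2]*1000
s=(z>82)&(z<95); print("knob",rect(L[s]/1000))
s=(z>38)&(z<48)&(L[:,0]>85)&(abs(L[:,1])<25); print("jaw",rect(L[s]/1000),np.percentile(L[s],[2,98],axis=0))
s=(z>38)&(z<48)&(L[:,0]>60)&(L[:,0]<85)&(abs(L[:,1])<25); print("mjaw",np.percentile(L[s],[2,98],axis=0))
s=(z>130)&(z<200); print("col at vise", np.percentile(L[s],[2,50,98],axis=0))
s=abs(z-22)<4; print("bed",rect(L[s]/1000))
y=[np.nan]
print(robot.ik([*V(88,56),.024],[np.pi,0,YV-np.pi/2]))
E
```

```text
knob ((-0.5892353057861328, -1.0143966674804688), (33.98891067504883, 33.5115852355957), 0.4737432599067688)
jaw ((114.90303039550781, -0.5180873870849609), (31.314329147338867, 34.38957214355469), 0.5034486651420593) [[ 99.62721242 -15.66576255]
 [129.51191656  14.91893353]]
mjaw [[ 70.31853454 -17.10145659]
 [ 75.26302402  15.73453149]]
col at vise [[ 83.26006429 -26.2960964 ]
 [ 87.70200364  -7.85375519]
 [ 92.38682959  12.96296952]]
bed ((67.12614440917969, -0.2951641082763672), (235.86956787109375, 60.34186553955078), 0.266387015581131)
[ 0.7512336   1.01184583 -0.89769703  1.83621087  1.05816942  0.8643549
  2.78799741]
```

```bash
python3 - <<'E'
from h import *
ori=[np.pi,0,YV-np.pi/2]
robot.move_straight([*V(88.5,55.3),.045],ori,speed=.12)
robot.move_straight([*V(88.5,55.3),.0235],ori,speed=.04)
o=robot.observe(); print(o["time"],o["tool_pos"],o["eef_rot"],o["force"],o["qpos"].round(2))
robot.grip(.03)
robot.move_straight([*V(88.5,55.3),.15],speed=.15)
im=robot.get_image("wrist"); save(im,"w3.png"); np.savez("w3.npz",**{k:v for k,v in im.items() if not isinstance(v,str)})
R=np.array([[np.cos(YV),-np.sin(YV)],[np.sin(YV),np.cos(YV)]])
for r in robot.cut_out(im,"column_mid")[:1]:
    P,_=pts(im,r["region"]); L=(P[:,:2]-KN)@R*1000
    print(r["confidence"],r["rect"],rect(L/1000),np.percentile(P[:,2],[5,50,95]))
# reach check for the knob, all four yaws, from the present joints
for k in range(-2,3):
    q=robot.ik([*KN,.16],[np.pi,0,YV+k*np.pi/2]); print(k,None if q is None else np.round(q,2))
print(robot.observe()["time"])
E
```

```text
12.0667 [ 0.56118093 -0.15917726  0.02347246] [ 3.14129976e+00  2.00572874e-05 -1.23225844e+00] [ 0.13869152  0.10587507 -0.9029596 ] [ 0.75  1.02 -0.9   1.83  1.06  0.87  2.79]
0.84 [315.5, 32.2, 336.8, 275.3] ((87.963134765625, 1.2162399291992188), (18.551353454589844, 202.56410217285156), 0.5792711973190308) [0.00155101 0.03062369 0.03367617]
-2 [ 0.89  0.69 -0.78  1.85  0.63  0.86  1.7 ]
-1 [-0.23  0.89  1.14  1.89 -0.95  1.05 -1.48]
0 [-0.23  0.89  1.14  1.89 -0.95  1.05  0.09]
1 [ 0.64  0.6  -0.37  1.86  0.31  0.73  0.44]
2 [ 0.89  0.69 -0.78  1.85  0.63  0.86  1.7 ]
13.525
```

View pics/w3.png

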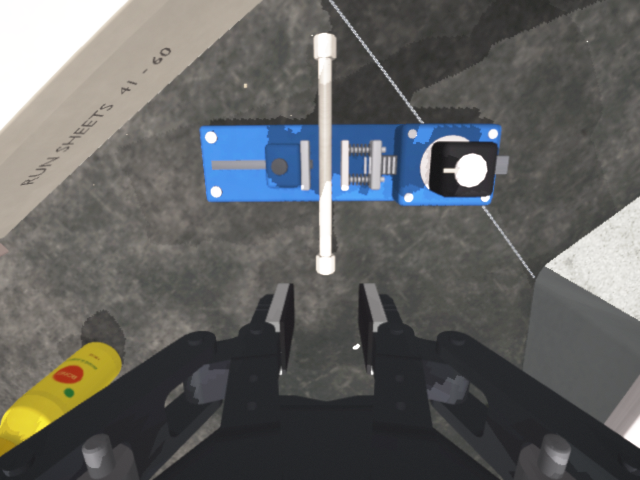

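```bash
python3 - <<'E'
from h import *
p=V(-.3,-.5); ori=[np.pi,0,YV+np.pi/2]
q=np.array(robot.ik([*p,.16],ori)); 
if q[6]>-1: q[6]-=np.pi
print(q.round(3)); assert q[6]>-2.9
robot.grip(.06,80)
robot.goto_joints(q)
o=robot.observe(); print(o["time"],o["tool_pos"],o["eef_rot"])
robot.move_straight([*p,.057],speed=.08)
o=robot.observe(); print(o["time"],o["tool_pos"],o["eef_rot"],o["qpos"].round(3),o["force"],o["torque"])
robot.grip(0,80)
o=robot.observe(); print(o["time"],o["opening"],o["gripper_force"],o["force"],o["torque"],o["qpos"].round(3))
E
```

```text
[ 0.643  0.602 -0.366  1.86   0.307  0.734 -2.698]
18.5333 [ 0.49609662 -0.24122263  0.15999526] [-3.14156702e+00  4.17304221e-05 -1.23200971e+00]
19.975 [ 0.4964631  -0.24143288  0.0574779 ] [-3.14083463e+00 -6.89371772e-04 -1.23228356e+00] [ 0.583  0.756 -0.279  1.924  0.395  0.514 -2.774] [ 0.60395252 -0.43667217 -0.34730719] [-0.00982819 -0.00458265 -0.01190175]
20.325 0.03293064224899715 79.35624361038208 [-0.11292762  0.33777746  6.66066113] [0.17756729 0.07513632 0.06664854] [ 0.582  0.756 -0.28   1.924  0.395  0.514 -2.774]
```

```bash
cat >> h.py <<'E'
def turn(q0,a,hold=.1):
    """knob angle a from the gripped start; returns (angle by measured yaw, Mz, effort7)"""
    q=np.array(q0); q[6]+=a; robot.goto_joints(q); robot.hold(hold)
    M=[]
    for _ in range(3):
        o=robot.observe(); M.append([o["torque"][2],o["effort"][6]]); robot.hold(.02)
    return o["time"],a,o["qpos"][6]-q0[6],o["eef_rot"][2],*np.mean(M,0),np.linalg.norm(o["force"]),o["opening"]
E
python3 - <<'E'
from h import *
q0=robot.observe()["qpos"]; np.save("q0.npy",q0)
for a in (.15,.4,.6,.7,.8,.9,1.0):
    print(np.round(turn(q0,a),4))
E
```

```text
[20.725   0.15    0.1436 -1.0914 -3.175   3.127   6.7499  0.033 ]
[ 2.12250e+01  4.00000e-01  4.00500e-01 -8.33300e-01  9.88000e-02
 -1.70400e-01  3.35003e+01  3.31000e-02]
[ 2.16833e+01  6.00000e-01  6.00200e-01 -6.31400e-01 -1.21200e-01
 -1.96000e-02  5.01511e+01  7.00000e-04]
[ 2.20833e+01  7.00000e-01  7.00300e-01 -5.30500e-01 -1.19800e-01
 -4.06000e-02  5.03100e+01  2.00000e-04]
[ 2.24833e+01  8.00000e-01  8.00300e-01 -4.29500e-01 -7.24000e-02
 -6.06000e-02  4.87261e+01  5.00000e-04]
[ 2.28833e+01  9.00000e-01  9.00300e-01 -3.28500e-01 -6.04000e-02
 -8.01000e-02  4.88770e+01  5.00000e-04]
[ 2.32833e+01  1.00000e+00  1.00040e+00 -2.27500e-01 -3.59000e-02
 -9.82000e-02  4.92013e+01  4.00000e-04]
```

```bash
python3 - <<'E'
from h import *
o=robot.observe(); print(o["time"],o["tool_pos"],o["eef_rot"],o["force"],o["torque"],o["opening"],o["gripper_force"])
im=robot.get_image("wrist"); im2=robot.get_image("side")
c=cv2.resize(im2["color"][130:250,240:400],(640,480))
cv2.imwrite("pics/w4.png",cv2.resize(np.hstack([im["color"],c])[:,:,::-1],(800,300)))
E
```

```text
23.3 [ 0.52746236 -0.25281982  0.06575551] [ 3.1365845  -0.06569321 -0.227555  ] [ 43.59006195 -22.67303094  -5.92937512] [-4.66203844 -9.01704471 -0.05257698] 0.0002831479508147057 31.077926008292707
```

View pics/w4.png

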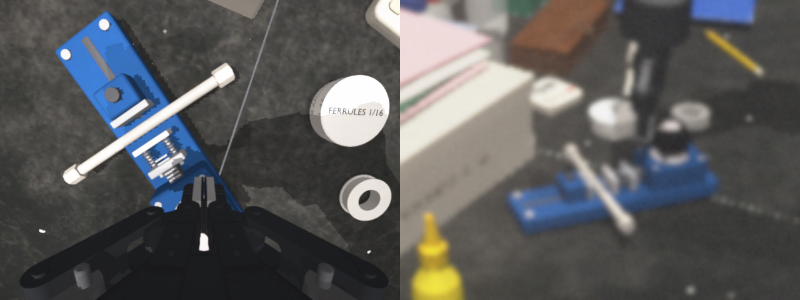

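```bash
python3 - <<'E'
from h import *
o=robot.observe(); p=o["tool_pos"]; ori=[np.pi,0,-.2276]
p[:2]+=.003*np.array([np.cos(YV),np.sin(YV)])
robot.move_straight(p,ori,speed=.1)
o=robot.observe(); print(o["time"],o["tool_pos"],o["force"])
robot.move_straight([p[0],p[1],.17],ori,speed=.15)
o=robot.observe(); print(o["time"],o["tool_pos"],o["eef_rot"],o["force"])
robot.grip(.06,80)
# back off so that the knob is in the wrist view
robot.move_to([*V(-10,40),.22],[np.pi,0,YV])
im=robot.get_image("wrist"); save(im,"w5.png")
R=np.array([[np.cos(YV),-np.sin(YV)],[np.sin(YV),np.cos(YV)]])
for n in ("knob_grip","column_mid"):
  for r in robot.cut_out(im,n)[:1]:
    P,_=pts(im,r["region"]); L=(P[:,:2]-KN)@R*1000; z=P[:,2]*1000
    s=z>82 if n[0]=="k" else z>20
    print(n,r["confidence"],rect(L[s]/1000),rect(P[s]))
m=np.zeros((480,640),bool); m[:]=1
P,uv=pts(im,m); L=(P[:,:2]-KN)@R*1000; z=P[:,2]*1000
s=(z>82)&(z<95)&(np.abs(L).max(1)<45); print("knob",s.sum(),rect(L[s]/1000) if s.any() else "")
s=(z>38)&(z<48)&(L[:,0]>60)&(L[:,0]<87)&(abs(L[:,1])<25); print("mjaw",np.percentile(L[s],[2,98],axis=0) if s.any() else "")
o=robot.observe(); print(o["time"],o["qpos"].round(3),o["eef_rot"])
E
```

```text
23.9083 [ 0.52940987 -0.25136067  0.06521612] [ 1.87572271 -1.32139155 -0.30411619]
24.75 [ 0.5290916 -0.2516048  0.1691078] [-3.14156336e+00  2.36294247e-03 -2.27570044e-01] [-0.60849283 -0.23909302  0.17638036]
knob_grip 0.64 ((-0.5828971862792969, -0.587890625), (34.147239685058594, 33.90874099731445), 0.202183336019516) ((495.8454895019531, -241.44813537597656), (34.14726257324219, 33.90873718261719), 19.602264404296875)
column_mid 0.81 ((86.46937561035156, -0.974029541015625), (178.25709533691406, 16.335277557373047), 89.6473159790039) ((578.0834350585938, -212.89694213867188), (16.335309982299805, 178.257080078125), 19.047306060791016)
knob 1524 ((-0.5828971862792969, -0.587890625), (34.147239685058594, 33.90874099731445), 0.202183336019516)
mjaw [[ 69.91680451 -17.13663934]
 [ 74.38098522  17.05152717]]
26.0 [ 0.753  0.506 -0.577  1.887  0.359  0.852 -1.242] [-3.14151803e+00  1.49417373e-04  3.36342824e-01]
```

View pics/w5.png

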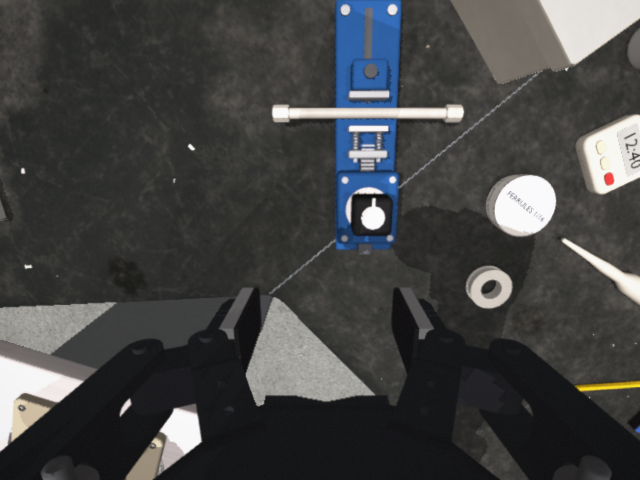

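```bash
python3 - <<'E'
from h import *
p=V(-.4,-.5)
q=np.array(robot.ik([*p,.16],[np.pi,0,YV])); q[6]+=np.pi if q[6]<0 else 0
print(q.round(3)); assert 1.4<q[6]<2.9
robot.goto_joints(q)
robot.move_straight([*p,.057],speed=.1)
o=robot.observe(); print(o["time"],o["tool_pos"],o["eef_rot"],o["qpos"].round(3),o["force"])
robot.grip(0,90)
q0=robot.observe()["qpos"]; np.save("q0.npy",q0); o=robot.observe(); print(o["opening"],o["force"],o["torque"])
np.set_printoptions(suppress=True)
for a in (.06,.3,.5,.7,.8,.9):
    r=np.round(turn(q0,-a),4); print(r)
    if abs(r[4])>.6 or r[6]>20: break
E
```

```text
[ 0.743  0.628 -0.525  1.858  0.436  0.772  1.892]
29.825 [ 0.49651244 -0.24144576  0.05756196] [-3.14081033e+00  9.35583386e-04 -2.80299077e+00] [ 0.667  0.774 -0.412  1.922  0.557  0.559  1.788] [-0.08284674 -0.11888214  0.5247601 ]
0.032436447912821735 [-1.16066051  1.63788707  5.090607  ] [ 0.20343789  0.23478787 -0.08088837]
[30.5667 -0.06   -0.0592 -2.863  -0.2202  0.2261  2.659   0.0328]
[31.0583 -0.3    -0.2974 -3.1008 -0.0869  0.1171  1.579   0.0327]
[31.5167 -0.5    -0.4969  2.983  -0.0532  0.0902  2.2727  0.0327]
[31.975  -0.7    -0.6968  2.7832 -0.0514  0.0833  4.2757  0.0323]
[32.375  -0.8    -0.7975  2.6824 -0.083   0.1216  6.1254  0.0325]
[32.775  -0.9    -0.8961  2.5835 -0.2615  0.2441  4.9723  0.0326]
```

```bash
python3 - <<'E'
from h import *
q0=np.load("q0.npy"); np.set_printoptions(suppress=True)
for a in np.arange(.95,1.36,.05):
    q=q0.copy(); q[6]-=a; robot.goto_joints(q); o=robot.observe(); m=[o["torque"][2],o["effort"][6]]
    for _ in range(4):
        robot.hold(.04); o=robot.observe(); m+=[o["torque"][2]]
    print(round(o["time"],2),round(a,2),round(o["qpos"][6]-q0[6],4),np.round(m,3),np.round(o["effort"][6],3),np.round(o["force"],1))
E
```

```text
33.21 0.95 -0.9462 [-0.29   0.2   -0.247 -0.24  -0.267 -0.219] 0.246 [-1.7  5.1  2.5]
33.62 1.0 -0.9962 [-0.24   0.2   -0.197 -0.26  -0.264 -0.246] 0.245 [-1.9  5.   2.8]
34.04 1.05 -1.0462 [-0.244  0.2   -0.282 -0.237 -0.29  -0.275] 0.245 [-0.9  4.8  3.4]
34.46 1.1 -1.0962 [-0.264  0.2   -0.245 -0.24  -0.226 -0.296] 0.245 [-1.   5.5  3.2]
34.88 1.15 -1.1462 [-0.274  0.2   -0.218 -0.254 -0.275 -0.259] 0.246 [-0.5  5.   3.9]
35.29 1.2 -1.1962 [-0.22   0.2   -0.207 -0.273 -0.225 -0.288] 0.246 [-1.4  5.9  2.6]
35.71 1.25 -1.2462 [-0.27   0.2   -0.246 -0.232 -0.247 -0.258] 0.246 [-1.2  5.8  2.6]
36.12 1.3 -1.2962 [-0.235  0.2   -0.23  -0.25  -0.218 -0.235] 0.246 [-1.5  5.6  3.6]
36.54 1.35 -1.3462 [-0.257  0.2   -0.302 -0.298 -0.262 -0.324] 0.246 [-0.7  5.8  3.1]
```

```bash
python3 - <<'E'
from h import *
q0=np.load("q0.npy"); n=0
for a in np.arange(1.40,2.8,.05):
    q=q0.copy(); q[6]-=a; robot.goto_joints(q); e=robot.observe()["effort"][6]; m=[]
    for _ in range(4):
        robot.hold(.03); o=robot.observe(); m.append(o["torque"][2])
    print(round(o["time"],2),round(a,2),round(o["qpos"][6]-q0[6],4),np.round(np.mean(m),3),np.round([e,o["effort"][6]],4),np.round(o["force"],1))
    n+=abs(o["effort"][6]-.246)>.02
    if n>=4: break
E
```

```text
36.92 1.4 -1.3962 -0.245 [0.2005 0.246 ] [-1.6  4.7  2.8]
37.31 1.45 -1.4462 -0.219 [0.2006 0.2461] [-1.1  5.6  3. ]
37.69 1.5 -1.4962 -0.252 [0.2008 0.2462] [-0.4  5.9  3.1]
38.08 1.55 -1.5462 -0.236 [0.2009 0.2463] [-1.3  5.1  2.9]
38.46 1.6 -1.5962 -0.231 [0.201  0.2464] [-1.   5.2  2.9]
38.84 1.65 -1.6462 -0.265 [0.2012 0.2466] [-0.3  5.2  3. ]
39.23 1.7 -1.6962 -0.25 [0.2013 0.2467] [-1.1  6.   3.8]
39.61 1.75 -1.7462 -0.261 [0.2015 0.2468] [-1.4  5.3  3.1]
39.99 1.8 -1.7962 -0.244 [0.1885 0.234 ] [-0.8  5.8  2.7]
40.38 1.85 -1.846 -0.144 [0.105  0.1509] [-1.   4.5  2.4]
40.76 1.9 -1.896 -0.175 [0.1007 0.1463] [0.5 5.9 3.6]
41.14 1.95 -1.946 -0.152 [0.0962 0.1418] [-0.4  6.   2.6]
41.52 2.0 -1.996 -0.142 [0.0918 0.1373] [-0.4  6.8  2.6]
```

```bash
python3 - <<'E'
from h import *
q0=np.load("q0.npy"); np.set_printoptions(suppress=True)
for a in (2.2,2.4,2.6): print(np.round(turn(q0,-a),4))
robot.grip(.06)
o=robot.observe(); p=o["tool_pos"]; print(o["opening"],o["gripper_force"],o["force"])
robot.move_straight([p[0],p[1],.17],speed=.12)
robot.move_to([*V(-20,60),.24],[np.pi,0,YV])
im=robot.get_image("wrist"); save(im,"w6.png")
R=np.array([[np.cos(YV),-np.sin(YV)],[np.sin(YV),np.cos(YV)]])
P,uv=pts(im); L=(P[:,:2]-KN)@R*1000; z=P[:,2]*1000
s=(z>82)&(z<95)&(np.abs(L).max(1)<45); print("knob",rect(L[s]/1000), "expect rot", (-2.596*180/np.pi)%90)
for r in robot.cut_out(im,"column_mid")[:1]:
    P,_=pts(im,r["region"]); L=(P[:,:2]-KN)@R*1000; L=L[P[:,2]>.02]; print("col",r["confidence"],rect(L/1000))
o=robot.observe(); print(o["time"],o["tool_pos"])
E
```

```text
[41.9667 -2.2    -2.1959  1.2842 -0.105   0.119   5.9331  0.0325]
[42.425  -2.4    -2.3941  1.0859 -0.0956  0.1009  5.9754  0.0326]
[42.8833 -2.6    -2.593   0.887  -0.066   0.0832  6.3143  0.0327]
0.060052737572066556 0.0 [ 0.06899319 -0.25234769  0.90688219]
knob ((-0.7791776657104492, -0.4137096405029297), (33.96141815185547, 33.73118591308594), 31.195798873901367) expect rot 31.260156384038282
col 0.89 ((93.8603744506836, -1.314483642578125), (14.012650489807129, 177.7843475341797), 0.08434458076953888)
44.975 [ 0.4571852  -0.19150603  0.2387432 ]
```

View pics/w6.png

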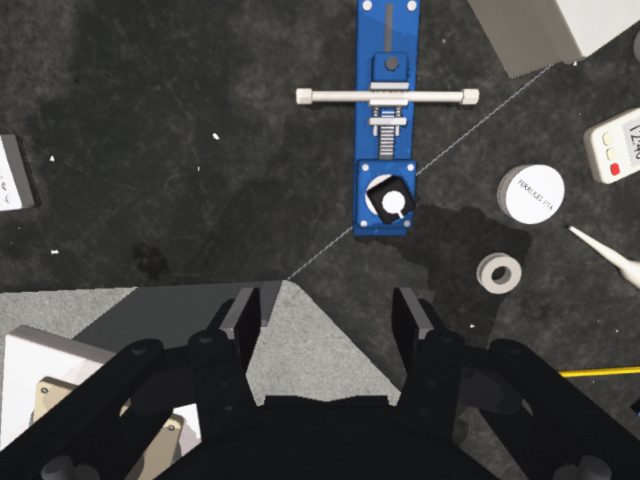

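The column is clamped between the jaws at about (388, 97), centred. The knob at (393, 202) is turned as intended, and the gripper is clear.

```bash
python3 -c "
from workcell import robot
print(robot.sign_off())"
```

```text
the job is handed in; nothing more can be done
None
```

The column is clamped in the vise, about 1 mm off centre, and handed in after about 45 s: the jaws met it at about 1.8 rad and I stopped at 2.6 rad, about 45° more. My first try turned the knob the wrong way, so the gripper slipped off and the fingers pressed its side with about 50 N until I backed off. The knob and column had not moved, but that push may count against the 40 N limit if judged as the gripper's body.

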